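# Code a dustpan label and check the print through the loupe

### The arm

A 6-joint arm with a two-finger parallel gripper is mounted at the origin on the work surface. World frame = base frame: x ahead of the robot, y to its left, z up, the work surface at z = 0. Lengths are in m, angles in rad, forces in N, time in s.
With the tool pointing down it reaches from about 0.375 to 0.925 m from the base axis. Payload 5.7 kg.
Tool frame: the origin (TCP) lies between the finger pads; the fingertips stand 19 mm ahead of it and the grasp point (between the pads) is the TCP; z points along the fingers, y is the line along which they close (so a half turn about z gives the same grasp; the last joint's range is limited). The gripper opens to 85 mm and grips with 20 to 120 N. Pads are 22 mm wide; open, the fingers measure 114 mm over their backs; the gripper's body (76 mm by 85 mm) begins 54 mm behind the grasp point. The pads swing forward as they close: fully open they stand 13 mm farther back than shut.
Start: joints at [-1.286, 0.359, 1.51, -0, 1.272, -0.115], TCP at [0.234, -0.553, 0.25] pointing down, gripper open.
Joint ranges: [-2.97, 2.97], [-1.01, 2.36], [0.21, 2.38], [-0.96, 4.11], [0.2, 2.71], [-2.98, 2.98]. Speed limits (rad/s): [2.39, 2.39, 3.14, 3.14, 3.14, 3.14].

### API

Orientations are given as a rotation vector (axis times angle).
In Python, from cell import observe, grab_frame, close_job gives the robot as it stands.
- The arm moves only by the tool carry_out, never from a script. Its argument "plan" is a list of rows, each a list of 4 numbers: the shift along the tool's x, y, z in m, then the turn about the tool's z in degrees. A call has 1 to 12 rows; each row shifts and turns the commanded pose from where the row before left it, along the tool's axes as they then stand; what a row does not reach is not made up. A row lasts 1/10 s, in which the tool goes at most 50 mm and 8.59 degrees, less where a joint would pass 70% of its speed; a pose out of reach is approached as far as the arm can. A call with a gripper value outside its range is refused whole. "gripper" is the opening, from -1 (shut) to 1 (fully open), so that 0 is half open, set as the call begins (left out, the last holds). The fingers move at their own pace and stop on an object; "grip_force" is the grip in N (left out, the last holds). Time passes only in rows, so rows that do not move let the fingers close. It gives the time, the measured TCP pose, the force, the opening and the grip force at its end, in the units of the state.
- observe(): the state, without advancing time (a new reading comes with each control period).
- grab_frame(name): name is "side" or "top" or "wrist"; returns a dict with "img" (480x640x3 uint8, red, green, blue), "range_z" (480x640 float32, m along the optical axis (not along the pixel's ray), 0 where there is no reading), "fx", "fy", "cx", "cy" (pixels), "R" (3x3) and "t" (3): a world point X has camera coordinates R X + t. Camera axes: x right, y down, z forward; pixel columns grow to the right and rows downward; lengths in m; the calibration is good to about 2 mm. A picture is of the moment at which its call begins.
- close_job(): hands the job in; it is judged then, once.
The state is a dict: "t": time; "q": joint angles; "joint_velocities": joint speeds; "tau": joint torques, N m; "tcp_pos": TCP position; "eef_rot": TCP orientation; "ft_force": force on the tool from outside, world axes, zero at the start; "ft_torque": the same for the moment, N m; "gripper_width": finger opening in m; "gripper_force": force on a finger pad.
Only numpy, scipy, OpenCV 4.12 (cv2) and the standard library are available. Lean on these libraries where they do the work, as an engineer would, in place of code of your own. Each camera call takes 0.05 s, during which the arm holds its last target. There are 200 camera calls.

### The job

Print the batch code on the label of the dustpan that sits turned over on the lever coder: pull the coder's sprung handle fully down, hold it there a moment, then ease it slowly back up to its rest without letting it spring. Then pick up the loupe and hold it level over the middle of the label, where the code is, with its lens at the height shown by the pointer on the upright focus rule. Finish while still holding it there, steady, touching nothing with the loupe and leaving the dustpan, the pointer and the things around where they are.

Things in the scene. Friction and masses are not known exactly. Their poses are not given: they have to be found in the camera images.
- lever_bar (a point): middle of the coder's handle bar: round black rubber grip, 18 mm thick, 116 mm long, along the coder's y, between the two rods of a U-shaped bail (nothing within 40 mm of the bar between the rods). At rest it is 35 mm in front of the hinge and 202 mm above it (327 mm above the table), fully down 205 mm in front at the hinge's height; its arc has radius 205 mm
- lever_hinge (a point): hinge pin of the coder's arm, 125 mm above the table, along the coder's y axis. The point's axes are the coder's: -x is its front (towards the robot, turned up to 0.2 rad either way), z up. The label's middle lies 130 mm in front of it and 62 mm below it
- coder_lever (a joint): angle of the coder's arm in rad: 0 at its upper rest, 1.40 fully down. A return spring pulls it up: about 2 N at the bar near the rest, growing to about 10 N fully down; let go, it flies up
- code (a point): middle of the label (76 x 56 mm white sticker with blue band, a framed blank panel for the code in its middle, and a bar code) on the flat, level floor of the loose grey dustpan turned over on the coder's anvil, 64 mm above the table. The floor is 190 x 200 mm, its lip to the coder's -y side, its handle to +y
- pointer_tip (a point): tip of the steel pointer of the focus rule, 4 mm thick; the tip's height is where the lens's middle must be. The rule stands upright (top 208 mm above the table) on the coder's base, 138 mm to the -y side of the label; a black rider on it carries the pointer, which points level at the label and ends 74 mm short of its middle
- focus_pointer (a joint): height setting of the rider on the rule in m: 0 when the pointer is 125 mm above the table, 0.045 when it is 170 mm above it; stiff, to be left as it is
- lens (a point): centre of the loupe's lens, half-way up (10 mm above the underside). The loupe lies flat on the table at the start: a glass lens in a round black rim 77 mm across and 20 mm thick, with a straight handle. Axes: z up, square to the lens; the handle runs to -x
- loupe_handle (a point): grip point on the loupe's handle, half-way up, 75 mm along -x from the lens centre. The black handle is flat-sided, 16 mm wide, 20 mm tall, from 58 to 152 mm behind the lens centre; a 14 mm wide steel neck joins it to the rim. The loupe weighs about 0.11 kg and balances near the neck
- loupe: the loupe, origin under the lens centre, same axes as lens
- coder: the coder: grey steel base plate 385 x 265 x 12 mm fixed to the table, with an anvil, a pillar and a white control housing behind; origin on the table under the hinge pin
- dustpan: the dustpan on the coder, origin under its floor's middle, 60 mm above the table
- label_roll: roll of labels standing on its flat side, 92 mm across and 58 mm tall, right of the coder; not to be moved
- marker_pen: marker pen lying flat, 130 mm long, 15 mm thick; not to be moved
- box_cutter: box cutter lying flat, 152 mm long; not to be moved
Not all that is in view belongs to the job. Leave any blue or brown look-alike of the loupe alone.

How it is judged:
By the outcome, as a careful person would: the job done as asked, in the order asked, and still so for the second after the job is handed in, while the arm keeps its last pose, push and grip.
It also fails if it takes over 62 s, if anything falls off the work surface, if the arm or the gripper's body presses on something with over 40 N, if the wrist force passes 120 N, or if a joint passes its speed limit or range.

## Working session

There is one attempt and no reset: what is moved stays moved. The work goes in short steps, Python scripts to look and compute and a tool call to move; the robot and the scene stay as the last step left them, time stands still between calls to the robot, and variables do not carry over. Pictures are saved under pics/ and viewed, at most 12 in all, crops included, and the job is handed in when it is done.

Besides the shell and the picture viewer there is one more tool, called after "Emit:" as name(argument=value, ...), one argument or row to a line, values as JSON. carry_out: Moves the arm, as the interface text tells. Its arguments: {"type":"object","properties":{"plan":{"type":"array"},"gripper":{"type":"number"},"grip_force":{"type":"number"}},"required":["plan"]}

```bash
ls; mkdir -p pics
cat > h.py <<'E'
import numpy as np, cv2
from cell import observe, grab_frame, close_job
from scipy.spatial.transform import Rotation as Ro
def save(f,n): cv2.imwrite('pics/'+n+'.png', cv2.cvtColor(f['img'],cv2.COLOR_RGB2BGR))
def ray(f,u,v):
    d=np.array([(u-f['cx'])/f['fx'],(v-f['cy'])/f['fy'],1.]); R=np.array(f['R']);t=np.array(f['t'])
    return -R.T@t, R.T@d
def onz(f,u,v,z):
    o,d=ray(f,u,v); return o+d*(z-o[2])/d[2]
def dep(f,u,v):
    o,d=ray(f,u,v); return o+d*f['range_z'][int(v),int(u)]
def tri(f,a,g,b):
    o,d=ray(f,*a);p,e=ray(g,*b); s=np.linalg.lstsq(np.c_[d,-e],p-o,rcond=None)[0]
    x=o+d*s[0];y=p+e*s[1]; return (x+y)/2,np.linalg.norm(x-y)
E
python3 - <<'E'
from h import *
import pickle
fs={n:grab_frame(n) for n in('top','side')}
pickle.dump(fs,open('f0.pkl','wb'))
for n in fs: save(fs[n],n+'0'); f=fs[n]; print(n,ray(f,320,240),f['fx'])
s=observe(); print(s['t'],s['tcp_pos'],s['eef_rot'],s['gripper_width'],s['ft_force'])
E
```

```text
pics
top (array([ 0.26308932, -0.03664999,  1.80093532]), array([ 0.13011133, -0.01601874, -0.99143684])) 576.9010036246498
side (array([-0.06039961, -1.01849547,  0.94173336]), array([ 0.40161383,  0.70852235, -0.5806149 ])) 570.9201334535288
0.1 [ 0.23335096 -0.55213487  0.24952482] [-3.07737877e+00 -6.23496459e-01  2.57047662e-04] 0.08568436329183156 [ 0.31564228 -0.08601919 -0.04871134]
```

View pics/top0.png

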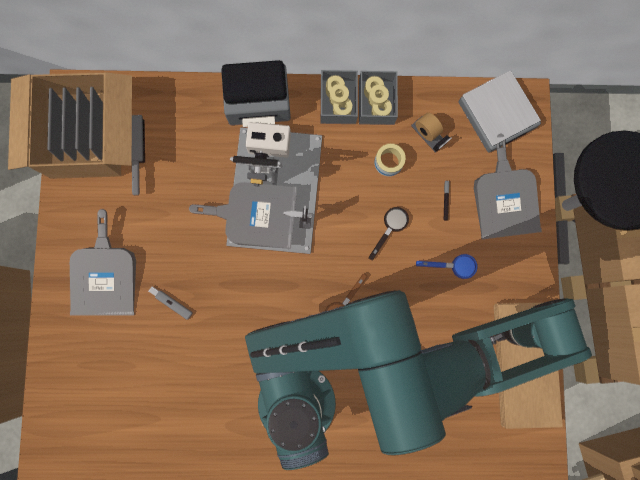

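View pics/side0.png

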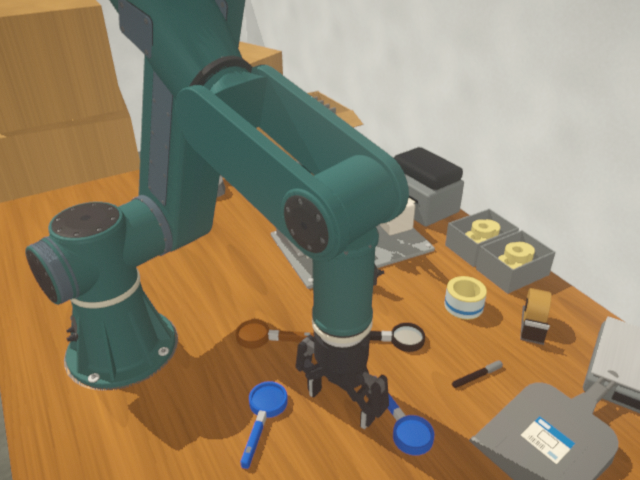

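The top view shows the coder around (265,190): the black bar near (255,160), the label near (261,214) and the focus rule near (304,214). The black loupe has its rim at (396,218) and its handle ends near (372,257). The side view has the arm in front of the coder. I'll zoom in on the top view.

Run:
```python
from h import *
import pickle
f=pickle.load(open('f0.pkl','rb'))['top']
c=f['img'][115:265,220:420]
cv2.imwrite('pics/c1.png',cv2.cvtColor(cv2.resize(c,None,fx=4,fy=4,interpolation=cv2.INTER_CUBIC),cv2.COLOR_RGB2BGR))
for n,u,v in [('label',261,214),('bar1',236,160),('bar',252,160),('rim',396,209),('lensc',396,218),('handle',380,244),('ptr',290,213),('rule',304,214)]: print(n,dep(f,u,v).round(3))
```

```text
label [0.568 0.116 0.066]
bar1 [0.663 0.16  0.336]
bar [0.663 0.119 0.338]
rim [ 0.6   -0.305  0.012]
lensc [ 0.569 -0.303  0.02 ]
handle [ 0.487 -0.253  0.016]
ptr [0.561 0.025 0.134]
rule [ 0.545 -0.017  0.206]
```

View pics/c1.png

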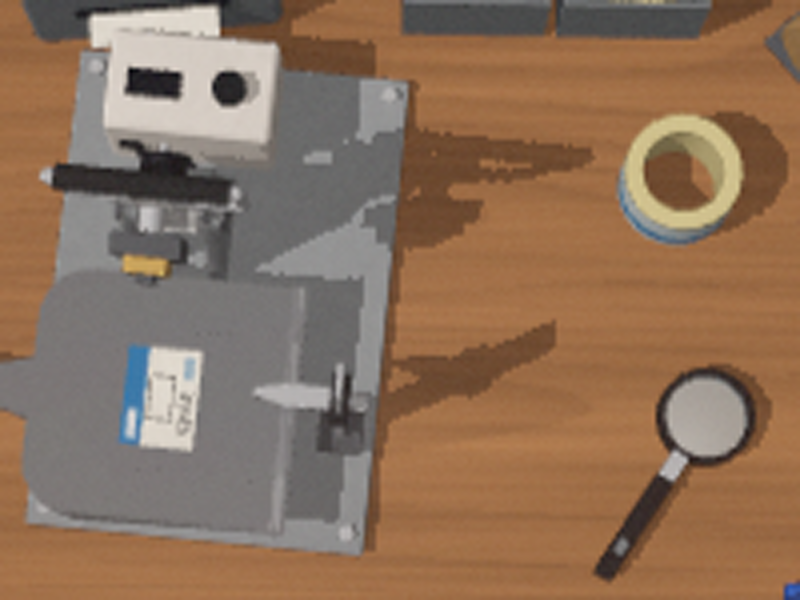

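The crop (4x, offset 220,115) shows the bar's black part from (52,177) to (230,190), the plate corners at (85,52), (408,80), (362,553) and (28,522), and the label's middle near (162,399). The pointer tip is at (255,393). The loupe lens is at (706,416) and its handle end at (606,573).

Run:
```python
from h import *
import pickle
f=pickle.load(open('f0.pkl','rb'))['top']
P=lambda U,V,z: onz(f,220+U/4-.375,115+V/4-.375,z)
c=[P(*p,.012) for p in[(85,52),(408,80),(362,553),(28,522)]]
for a in c: print(a.round(4))
print('sizes',[np.linalg.norm(c[i]-c[(i+1)%4]).round(3) for i in range(4)])
x=(c[0]+c[1]-c[2]-c[3]);y=(c[0]+c[3]-c[1]-c[2]);print('psi',np.arctan2(x[1],x[0]),np.arctan2(-y[0],y[1]))
b=[P(52,177,.327),P(230,190,.327)];d=b[0]-b[1];print('bar',b,np.linalg.norm(d),np.arctan2(-d[0],d[1]),(b[0]+b[1])/2)
psi=.07
l=P(162,399,.064);print('label',l)
for psi in(.06,.08,.1):
  ex=np.array([np.cos(psi),np.sin(psi),0]);print(psi,'bar from label',l+ex*95)if 0 else print(psi,(l+ex*.095).round(4))
print('ptr',[P(255,393,z).round(4) for z in(.125,.135,.15,.17)])
L=P(706,416,.02);H=P(606,573,.02);print('lens',L,'hend',H,np.linalg.norm(L-H),np.arctan2(*(L-H)[[1,0]]))
print('housing',[dep(f,220+U/4,115+V/4).round(3) for U,V in((200,55),(180,120),(240,120))], 'hinge',[dep(f,220+U/4,115+V/4).round(3) for U,V in((150,155),(150,245),(150,265),(165,395),(290,395),(270,393),(310,395))])
```

```text
[0.858  0.1917 0.012 ]
[ 0.8391 -0.0673  0.012 ]
[ 0.457  -0.0352  0.012 ]
[0.4782 0.2249 0.012 ]
sizes [np.float64(0.26), np.float64(0.383), np.float64(0.261), np.float64(0.381)]
psi -0.08550542294138037 -0.07705203709707513
bar [array([0.66801416, 0.17058724, 0.327     ]), array([0.66107418, 0.0540434 , 0.327     ])] 0.11675028622593182 -0.05947794517719285 [0.66454417 0.11231532 0.327     ]
label [0.56756917 0.11861461 0.064     ]
0.06 [0.6624 0.1243 0.064 ]
0.08 [0.6623 0.1262 0.064 ]
0.1 [0.6621 0.1281 0.064 ]
ptr [array([0.5623, 0.045 , 0.125 ]), array([0.5605, 0.0445, 0.135 ]), array([0.5578, 0.0437, 0.15  ]), array([0.5542, 0.0428, 0.17  ])]
lens [ 0.56743037 -0.30378282  0.02      ] hend [ 0.44276174 -0.22482588  0.02      ] 0.1475685118738447 -0.5645702534449828
housing [array([0.826, 0.092, 0.101]), array([0.776, 0.106, 0.098]), array([0.777, 0.061, 0.095])] hinge [array([0.707, 0.114, 0.241]), array([0.636, 0.11 , 0.27 ]), array([0.624, 0.11 , 0.265]), array([0.57 , 0.115, 0.062]), array([0.559, 0.018, 0.133]), array([0.561, 0.033, 0.126]), array([0.559, 0.003, 0.131])]
```

Emit:
carry_out(
  plan=[
    [0.036,-0.025,-0.015,0],
    [0.036,-0.025,-0.015,0],
    [0.036,-0.025,-0.015,0],
    [0.036,-0.025,-0.015,0],
    [0.036,-0.025,-0.015,0],
    [0.036,-0.025,-0.015,0],
    [0.036,-0.025,-0.015,0],
    [0.036,-0.025,-0.015,0],
    [0.036,-0.025,-0.015,0],
    [0.036,-0.025,-0.015,0],
    [0.036,-0.025,-0.015,0],
    [0.036,-0.025,-0.015,0],
  ],
  gripper=0.1,
)

```text
t: 1.3
tcp_pos: [0.5151, -0.1064, 0.4307]
eef_rot: [-3.079, -0.624, 0.001]
ft_force: [1.0, -0.6, -0.1]
gripper_width: 0.0471
gripper_force: 0.0
```

Emit:
carry_out(
  plan=[
    [0.036,-0.025,0,0],
    [0.036,-0.025,0,0],
    [0.036,-0.025,0,0],
    [0,0,0,-8],
    [0,0,0,-8],
    [0,0,0,-8],
    [0,0,0,-8],
    [0,0,0,-8],
    [0,0,0,-8],
    [0,0,0,-8],
    [0,0,0,-6.7],
  ],
)

```text
t: 2.4
tcp_pos: [0.5847, 0.003, 0.4297]
eef_rot: [-2.298, -2.14, 0.001]
ft_force: [-0.1, 0.2, -0.4]
gripper_width: 0.0471
gripper_force: 0.0
```

Run:
```python
from h import *
import pickle
fs={n:grab_frame(n) for n in('wrist','side')}
pickle.dump(fs,open('f1.pkl','wb'))
w=fs['wrist']['img'];s=fs['side']['img'];
cv2.imwrite('pics/c2.png',cv2.cvtColor(np.hstack([cv2.resize(w,(400,300)),s[130:355,200:500][:, :400].copy() if 0 else cv2.resize(s[160:310,230:430],(400,300))]),cv2.COLOR_RGB2BGR))
s=observe(); print(s['t'],s['tcp_pos'],np.rad2deg(Ro.from_rotvec(s['eef_rot']).as_matrix()[:,0]),Ro.from_rotvec(s['eef_rot']).as_matrix().round(3),s['gripper_width'])
f=fs['wrist'];print(ray(f,320,240))
```

```text
2.5 [0.58473056 0.00296853 0.42980242] [4.33349535e+00 5.71316647e+01 7.27029435e-03] [[ 0.076  0.997 -0.001]
 [ 0.997 -0.076  0.   ]
 [ 0.    -0.001 -1.   ]] 0.04712519968286729
(array([0.589816  , 0.07467885, 0.55398506]), array([-0.02243341, -0.28512448, -0.95824077]))
```

View pics/c2.png

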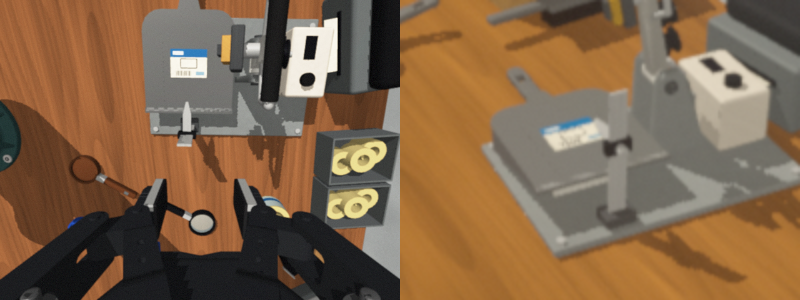

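The left half (wrist view at 0.625 scale) shows the pointer tip near (186,103), the label at (188,64), and the bar running from about (278,0) to (268,100). The right half (side view) shows the rider at (617,147) hiding the pointer. I'll take a closer wrist crop.

Run:
```python
from h import *
import pickle
f=pickle.load(open('f1.pkl','rb'))['wrist']
c=f['img'][0:240,230:490]
cv2.imwrite('pics/c3.png',cv2.cvtColor(cv2.resize(c,None,fx=2.5,fy=2.5,interpolation=cv2.INTER_CUBIC),cv2.COLOR_RGB2BGR))
```

```text
(no output)
```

View pics/c3.png

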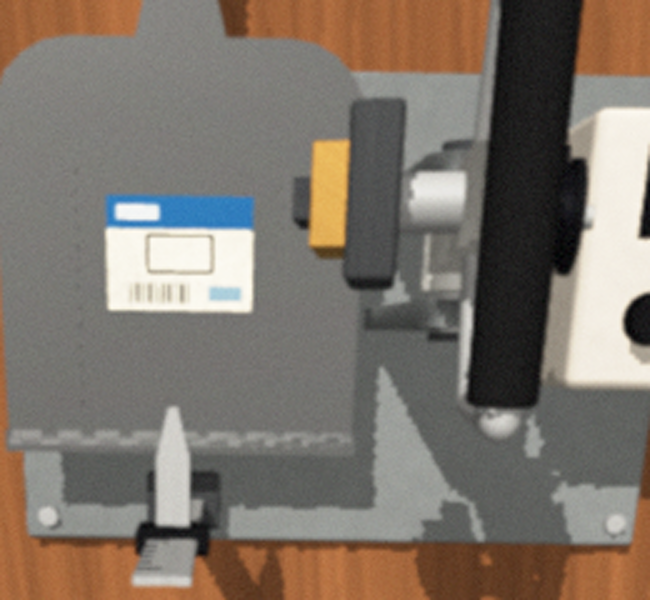

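The crop (2.5x, offset 230,0) shows the pointer tip at (173,407), the label's middle at (180,254) and the bar's near end at (503,403). The bar's axis passes (524,200).

Run:
```python
from h import *
import pickle
f=pickle.load(open('f0.pkl','rb'))['top'];w=pickle.load(open('f1.pkl','rb'))['wrist']
T=lambda U,V:(220+U/4-.375,115+V/4-.375)
W=lambda U,V:(230+U/2.5-.3,V/2.5-.3)
print('barend',tri(f,T(230,190),w,W(503,403)))
print('label',tri(f,T(162,399),w,W(180,254)), onz(w,*W(180,254),.064))
print('ptr',tri(f,T(255,393),w,W(173,407)))
# depth along pointer and bar top
for U,V in((173,425),(173,450),(173,475),(173,500),(173,515)): print('p',dep(w,*W(U,V)).round(4))
for U,V in((524,200),(515,300),(507,390),(180,280),(120,280)): print('b',dep(w,*W(U,V)).round(4))
a=onz(w,*W(503,403),.327);b=onz(w,*W(524,200),.327);d=b-a
print(a,b,np.arctan2(-d[0],d[1]))
```

```text
barend (array([0.66157412, 0.05416929, 0.32079421]), np.float64(0.002319237134349519))
label (array([0.56780039, 0.11933875, 0.06278087]), np.float64(0.001225523956532601)) [0.56786022 0.11984169 0.064     ]
ptr (array([0.56171366, 0.04543344, 0.12662965]), np.float64(0.001227995782802572))
p [0.561  0.0379 0.131 ]
p [0.5601 0.0263 0.133 ]
p [0.5589 0.0142 0.1315]
p [0.5579 0.0021 0.1323]
p [ 0.5573 -0.0051  0.133 ]
b [0.6595 0.1006 0.3368]
b [0.658  0.079  0.3366]
b [0.6565 0.0584 0.3366]
b [0.5668 0.107  0.0649]
b [0.5352 0.1092 0.0651]
[0.6585102  0.05451125 0.327     ] [0.66265041 0.10178843 0.327     ] -0.0873502940722143
```

Emit:
carry_out(
  plan=[
    [0.029,0.0175,0,0],
    [0.029,0.0175,0,0],
    [0.029,0.0175,0,0],
    [0.0275,0.0175,0,0],
    [0,0,0.02,0],
    [0,0,0.02,0],
    [0,0,0.02,0],
    [0,0,0.02,0],
    [0,0,0.015,0],
    [0,0,0.008,0],
    [0,0,0,0],
    [0,0,0,0],
  ],
)

```text
t: 3.7
tcp_pos: [0.6638, 0.1118, 0.3279]
eef_rot: [2.306, 2.133, 0.001]
ft_force: [0.4, -0.3, -0.1]
gripper_width: 0.0473
gripper_force: 0.0
```

Emit:
carry_out(
  plan=[
    [0,0,0,0],
    [0,0,0,0],
    [0,0,0,0],
    [0,0,0,0],
    [0,0,0,0],
  ],
  gripper=-1,
  grip_force=30,
)

```text
t: 4.2
tcp_pos: [0.6632, 0.1118, 0.3284]
eef_rot: [2.305, 2.135, 0.001]
ft_force: [-3.8, -0.7, 5.6]
gripper_width: 0.0172
gripper_force: 29.5
```

Run:
```python
from h import *
f=grab_frame('side');save(f,'s2')
th=np.deg2rad(np.linspace(80.17,0,25));p=205*np.c_[-np.cos(th),np.sin(th)]
d=np.diff(p,axis=0);print('tool y,z mm',np.c_[d[:,0],-d[:,1]].round(1).tolist())
s=observe();print(s['tcp_pos'],s['gripper_width'],Ro.from_rotvec(s['eef_rot']).as_matrix().round(3))
```

```text
tool y,z mm [[-11.7, 2.4], [-11.6, 3.1], [-11.4, 3.7], [-11.1, 4.4], [-10.8, 5.0], [-10.5, 5.6], [-10.2, 6.3], [-9.8, 6.8], [-9.4, 7.4], [-8.9, 7.9], [-8.5, 8.4], [-8.0, 8.9], [-7.4, 9.4], [-6.9, 9.8], [-6.3, 10.2], [-5.7, 10.5], [-5.1, 10.8], [-4.4, 11.1], [-3.8, 11.3], [-3.1, 11.5], [-2.4, 11.7], [-1.7, 11.8], [-1.0, 11.9], [-0.3, 11.9]]
[0.66319536 0.111839   0.32839753] 0.01680987275183304 [[ 0.077  0.997  0.   ]
 [ 0.997 -0.077  0.   ]
 [ 0.     0.    -1.   ]]
```

View pics/s2.png

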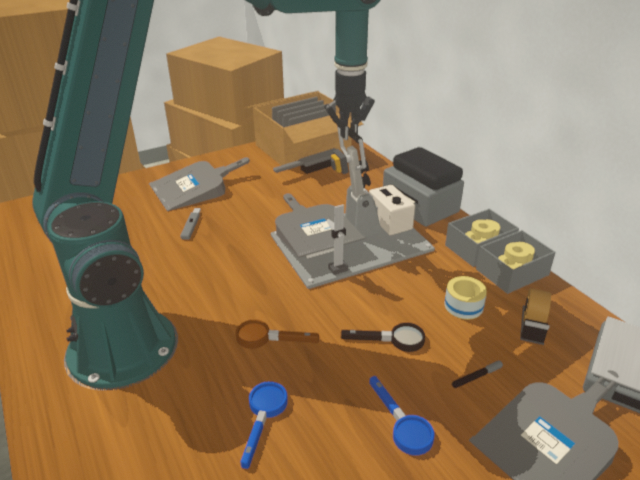

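The fingers hold the bar at about (350,135), and the loupe lies clear at (408,337). Now I'll pull along the arc.

Emit:
carry_out(
  plan=[
    [0,-0.0117,0.0024,0],
    [0,-0.0116,0.0031,0],
    [0,-0.0114,0.0037,0],
    [0,-0.0111,0.0044,0],
    [0,-0.0108,0.005,0],
    [0,-0.0105,0.0056,0],
    [0,-0.0102,0.0063,0],
    [0,-0.0098,0.0068,0],
    [0,-0.0094,0.0074,0],
    [0,-0.0089,0.0079,0],
    [0,-0.0085,0.0084,0],
    [0,-0.008,0.0089,0],
  ],
)

```text
t: 5.45
tcp_pos: [0.5451, 0.1217, 0.259]
eef_rot: [2.302, 2.131, 0.011]
ft_force: [6.8, 1.4, 3.6]
gripper_width: 0.0167
gripper_force: 33.2
```

Emit:
carry_out(
  plan=[
    [0,-0.0074,0.0094,0],
    [0,-0.0069,0.0098,0],
    [0,-0.0063,0.0102,0],
    [0,-0.0057,0.0105,0],
    [0,-0.0051,0.0108,0],
    [0,-0.0044,0.0111,0],
    [0,-0.0038,0.0113,0],
    [0,-0.0031,0.0115,0],
    [0,-0.0024,0.0117,0],
    [0,-0.0017,0.0118,0],
    [0,-0.001,0.0119,0],
    [0,0,0,0],
  ],
)

```text
t: 6.65
tcp_pos: [0.4943, 0.126, 0.1374]
eef_rot: [-2.305, -2.133, -0.003]
ft_force: [-2.9, 5.2, 11.7]
gripper_width: 0.0171
gripper_force: 37.7
```

Emit:
carry_out(
  plan=[
    [0,-0.0003,0.006,0],
    [0,0,0.006,0],
    [0,0,0.002,0],
    [0,0,0,0],
  ],
)

```text
t: 7.05
tcp_pos: [0.4934, 0.1261, 0.124]
eef_rot: [-2.304, -2.132, -0.002]
ft_force: [-5.1, 5.5, 12.2]
gripper_width: 0.0171
gripper_force: 38.1
```

Run:
```python
from h import *
w=grab_frame('side');s=grab_frame('top')
cv2.imwrite('pics/c4.png',cv2.cvtColor(np.hstack([cv2.resize(w['img'][100:310,230:510],(400,300)),cv2.resize(s['img'][120:270,190:390],(400,300))]),cv2.COLOR_RGB2BGR))
```

```text
(no output)
```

View pics/c4.png

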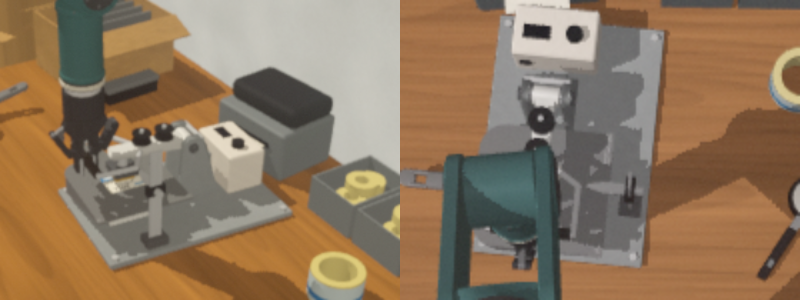

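The handle is nearly level and looks down. I'll press a few mm more to feel for the stop, and hold.

Emit:
carry_out(
  plan=[
    [0,0,0.002,0],
    [0,0,0.002,0],
    [0,0,0,0],
  ],
)

```text
t: 7.45
tcp_pos: [0.4934, 0.1261, 0.1201]
eef_rot: [-2.304, -2.132, -0.002]
ft_force: [-4.4, 5.6, 12.2]
gripper_width: 0.0168
gripper_force: 38.2
```

Run:
```python
from h import *
import pickle
w=grab_frame('wrist');save(w,'w3');pickle.dump(w,open('f3.pkl','wb'))
```

```text
(no output)
```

View pics/w3.png

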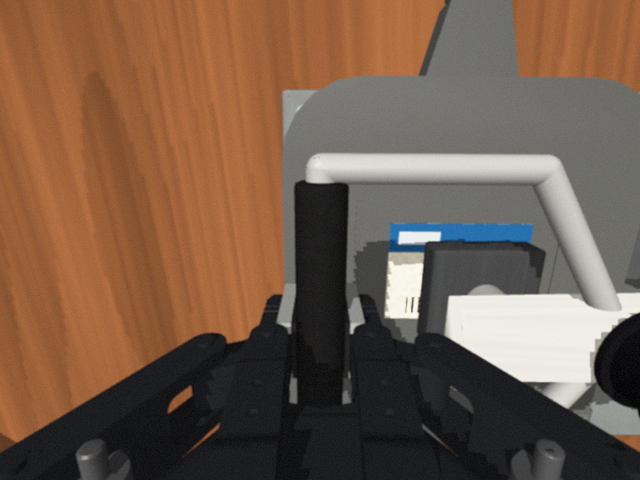

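The wrist view shows the bar held at (322,290), the +y rod running from (315,168) to (550,168), and the stamp block over the label at (485,280). I'll measure heights along the bar and rod.

Run:
```python
from h import *
import pickle
w=pickle.load(open('f3.pkl','rb'))
for u,v in((322,200),(322,230),(322,260),(340,166),(400,166),(460,166),(520,166),(485,250),(410,280)): print(u,v,dep(w,u,v).round(4))
```

```text
322 200 [0.4978 0.1789 0.1384]
322 230 [0.4971 0.1694 0.1385]
322 260 [0.4963 0.1591 0.1376]
340 166 [0.5041 0.1883 0.1343]
400 166 [0.5226 0.1869 0.1346]
460 166 [0.5412 0.1854 0.1343]
520 166 [0.5604 0.1839 0.1331]
485 250 [0.5672 0.1442 0.0984]
410 280 [0.5425 0.1174 0.0645]
```

The bar sits about 3 mm above level and has slipped a little in the grip. I'll grip harder and press on.

Emit:
carry_out(
  plan=[
    [0,0,0,0],
    [0,0,0,0],
    [0,0,0.002,0],
    [0,0,0.002,0],
    [0,0,0,0],
  ],
  grip_force=80,
)

```text
t: 8.0
tcp_pos: [0.4934, 0.1261, 0.1163]
eef_rot: [-2.305, -2.132, -0.002]
ft_force: [-5.7, 6.9, 13.7]
gripper_width: 0.0167
gripper_force: 77.8
```

Emit:
carry_out(
  plan=[
    [0,0,0.002,0],
    [0,0,0.002,0],
    [0,0,0.001,0],
    [0,0,0,0],
  ],
)

```text
t: 8.4
tcp_pos: [0.4933, 0.1261, 0.1139]
eef_rot: [-2.305, -2.133, -0.002]
ft_force: [-11.4, 4.4, 42.6]
gripper_width: 0.0163
gripper_force: 81.8
```

Run:
```python
from h import *
w=grab_frame('wrist')
for u,v in((322,200),(322,230),(322,260),(340,160),(400,160),(460,160),(520,160),(410,280)): print(u,v,dep(w,u,v).round(4))
```

```text
322 200 [0.4978 0.1791 0.1335]
322 230 [0.4971 0.1699 0.134 ]
322 260 [0.4963 0.1594 0.1321]
340 160 [0.5042 0.1902 0.1282]
400 160 [0.5226 0.1888 0.1282]
460 160 [0.541  0.1873 0.1282]
520 160 [0.5595 0.1859 0.1281]
410 280 [0.5407 0.1206 0.0655]
```

The force jumped to 42 N and the rods are level, so this is the stop. I'll hold it there, then ease up along the reversed arc.

Emit:
carry_out(
  plan=[
    [0,0,-0.0005,0],
    [0,0,0,0],
    [0,0,0,0],
    [0,0,0,0],
    [0,0,0,0],
    [0,0,0,0],
    [0,0,0,0],
    [0,0,0,0],
  ],
)

```text
t: 9.25
tcp_pos: [0.4933, 0.1261, 0.114]
eef_rot: [-2.305, -2.133, -0.002]
ft_force: [-10.8, 5.6, 36.9]
gripper_width: 0.0161
gripper_force: 81.1
```

Run:
```python
from h import *
th=np.deg2rad(np.linspace(0,80.17,49));p=205*np.c_[-np.cos(th),np.sin(th)]
d=np.diff(p,axis=0);
for k in range(0,48,12): print([[0,round(a/1000,4),round(-b/1000,4),0] for a,b in d[k:k+12]])
s=observe();print(s['ft_force'],s['tcp_pos'])
```

```text
[[0, np.float64(0.0001), np.float64(-0.006), 0], [0, np.float64(0.0003), np.float64(-0.006), 0], [0, np.float64(0.0004), np.float64(-0.006), 0], [0, np.float64(0.0006), np.float64(-0.0059), 0], [0, np.float64(0.0008), np.float64(-0.0059), 0], [0, np.float64(0.001), np.float64(-0.0059), 0], [0, np.float64(0.0011), np.float64(-0.0059), 0], [0, np.float64(0.0013), np.float64(-0.0058), 0], [0, np.float64(0.0015), np.float64(-0.0058), 0], [0, np.float64(0.0016), np.float64(-0.0057), 0], [0, np.float64(0.0018), np.float64(-0.0057), 0], [0, np.float64(0.002), np.float64(-0.0056), 0]]
[[0, np.float64(0.0021), np.float64(-0.0056), 0], [0, np.float64(0.0023), np.float64(-0.0055), 0], [0, np.float64(0.0025), np.float64(-0.0054), 0], [0, np.float64(0.0026), np.float64(-0.0054), 0], [0, np.float64(0.0028), np.float64(-0.0053), 0], [0, np.float64(0.0029), np.float64(-0.0052), 0], [0, np.float64(0.0031), np.float64(-0.0051), 0], [0, np.float64(0.0032), np.float64(-0.005), 0], [0, np.float64(0.0034), np.float64(-0.0049), 0], [0, np.float64(0.0035), np.float64(-0.0048), 0], [0, np.float64(0.0036), np
[... 621 characters left out ...]
4(0.0051), np.float64(-0.0031), 0]]
[[0, np.float64(0.0052), np.float64(-0.0029), 0], [0, np.float64(0.0053), np.float64(-0.0027), 0], [0, np.float64(0.0054), np.float64(-0.0026), 0], [0, np.float64(0.0055), np.float64(-0.0024), 0], [0, np.float64(0.0055), np.float64(-0.0023), 0], [0, np.float64(0.0056), np.float64(-0.0021), 0], [0, np.float64(0.0056), np.float64(-0.0019), 0], [0, np.float64(0.0057), np.float64(-0.0018), 0], [0, np.float64(0.0058), np.float64(-0.0016), 0], [0, np.float64(0.0058), np.float64(-0.0014), 0], [0, np.float64(0.0058), np.float64(-0.0013), 0], [0, np.float64(0.0059), np.float64(-0.0011), 0]]
[-10.81104784   5.57568347  36.86586829] [0.49327949 0.12608288 0.113955  ]
```

Emit:
carry_out(
  plan=[
    [0,0.0001,-0.006,0],
    [0,0.0003,-0.006,0],
    [0,0.0004,-0.006,0],
    [0,0.0006,-0.0059,0],
    [0,0.0008,-0.0059,0],
    [0,0.001,-0.0059,0],
    [0,0.0011,-0.0059,0],
    [0,0.0013,-0.0058,0],
    [0,0.0015,-0.0058,0],
    [0,0.0016,-0.0057,0],
    [0,0.0018,-0.0057,0],
    [0,0.002,-0.0056,0],
  ],
)

```text
t: 10.45
tcp_pos: [0.5034, 0.1249, 0.1811]
eef_rot: [-2.302, -2.13, 0.005]
ft_force: [-6.1, 3.9, 5.8]
gripper_width: 0.0163
gripper_force: 77.7
```

Emit:
carry_out(
  plan=[
    [0,0.0021,-0.0056,0],
    [0,0.0023,-0.0055,0],
    [0,0.0025,-0.0054,0],
    [0,0.0026,-0.0054,0],
    [0,0.0028,-0.0053,0],
    [0,0.0029,-0.0052,0],
    [0,0.0031,-0.0051,0],
    [0,0.0032,-0.005,0],
    [0,0.0034,-0.0049,0],
    [0,0.0035,-0.0048,0],
    [0,0.0036,-0.0047,0],
    [0,0.0038,-0.0046,0],
  ],
)

```text
t: 11.65
tcp_pos: [0.5337, 0.1225, 0.2421]
eef_rot: [-2.295, -2.126, 0.017]
ft_force: [-22.5, 4.4, 21.0]
gripper_width: 0.0158
gripper_force: 77.5
```

Emit:
carry_out(
  plan=[
    [0,0.0039,-0.0045,0],
    [0,0.004,-0.0044,0],
    [0,0.0042,-0.0043,0],
    [0,0.0043,-0.0042,0],
    [0,0.0044,-0.004,0],
    [0,0.0045,-0.0039,0],
    [0,0.0046,-0.0038,0],
    [0,0.0047,-0.0036,0],
    [0,0.0049,-0.0035,0],
    [0,0.005,-0.0033,0],
    [0,0.005,-0.0032,0],
    [0,0.0051,-0.0031,0],
  ],
)

```text
t: 12.85
tcp_pos: [0.5919, 0.1176, 0.293]
eef_rot: [-2.301, -2.132, 0.006]
ft_force: [-20.2, 0.8, 39.4]
gripper_width: 0.0163
gripper_force: 85.2
```

Emit:
carry_out(
  plan=[
    [0,0.0052,-0.0029,0],
    [0,0.0053,-0.0027,0],
    [0,0.0054,-0.0026,0],
    [0,0.0055,-0.0024,0],
    [0,0.0055,-0.0023,0],
    [0,0.0056,-0.0021,0],
    [0,0.0056,-0.0019,0],
    [0,0.0057,-0.0018,0],
    [0,0.0058,-0.0016,0],
    [0,0.0058,-0.0014,0],
  ],
)

```text
t: 13.85
tcp_pos: [0.6529, 0.1124, 0.315]
eef_rot: [2.302, 2.132, 0.006]
ft_force: [-5.0, -1.2, 22.0]
gripper_width: 0.0163
gripper_force: 88.6
```

Emit:
carry_out(
  plan=[
    [0,0.004,-0.002,0],
    [0,0.004,-0.001,0],
    [0,0.003,-0.001,0],
    [0,0.002,0,0],
    [0,0,0,0],
    [0,0,0,0],
  ],
  grip_force=30,
)

```text
t: 14.45
tcp_pos: [0.663, 0.1116, 0.3171]
eef_rot: [-2.304, -2.134, 0.002]
ft_force: [-8.2, -1.0, 19.1]
gripper_width: 0.016
gripper_force: 88.4
```

Run:
```python
from h import *
w=grab_frame('wrist');save(w,'w5')
for u,v in((322,200),(322,230),(322,260)): print(u,v,dep(w,u,v).round(4))
```

```text
322 200 [0.6675 0.1646 0.3363]
322 230 [0.6668 0.1552 0.3363]
322 260 [0.6661 0.1456 0.3371]
```

The bar is back at rest: its height matches the first reading, and it is pressing on its rest stop. I'll release it and lift.

Emit:
carry_out(
  plan=[
    [0,0,0,0],
    [0,0,0,0],
    [0,0,0,0],
    [0,0,0,0],
  ],
  gripper=0.1,
  grip_force=30,
)

```text
t: 14.9
tcp_pos: [0.6646, 0.1116, 0.3134]
eef_rot: [-2.304, -2.134, 0.001]
ft_force: [-0.3, 0.6, 0.3]
gripper_width: 0.0466
gripper_force: 0.0
```

Emit:
carry_out(
  plan=[
    [0,0,-0.01,0],
    [0,0,-0.02,0],
    [0,0,-0.03,0],
    [0,0,-0.03,0],
    [0,0,-0.03,0],
  ],
)

```text
t: 15.4
tcp_pos: [0.6648, 0.1116, 0.4359]
eef_rot: [2.305, 2.135, 0.0]
ft_force: [0.7, -0.4, -0.6]
gripper_width: 0.0474
gripper_force: 0.0
```

Run:
```python
from h import *
s=observe();print(s['tcp_pos'],Ro.from_rotvec(s['eef_rot']).as_matrix().round(3),s['gripper_width'],s['q'])
f=grab_frame('side')
c=f['img'][290:380,310:460]; dark=(c.max(2)<60).astype('uint8')
n,l,st,ce=cv2.connectedComponentsWithStats(dark); print(st,ce)
```

```text
[0.66478157 0.11161372 0.43590293] [[ 0.077  0.997  0.   ]
 [ 0.997 -0.077  0.   ]
 [ 0.     0.    -1.   ]] 0.0473669611163606 [6.39133382e-02 3.76784909e-01 1.04173588e+00 7.53363013e-05
 1.72276850e+00 1.40628665e-01]
[[    0     0   150    90 13131]
 [   84    34    24     6    25]
 [  110    39     2     2     2]
 [   32    42    39     8   189]
 [   47    42     1     1     1]
 [   54    42     4     2     4]
 [   83    48    31    13   148]] [[ 74.53803975  44.36729876]
 [ 95.92        35.44      ]
 [110.5         39.5       ]
 [ 51.06349206  46.13227513]
 [ 47.          42.        ]
 [ 55.5         42.25      ]
 [ 97.64864865  55.86486486]]
```

Emit:
carry_out(
  plan=[
    [-0.0387,-0.0132,0,0],
    [-0.0387,-0.0132,0,0],
    [-0.0387,-0.0132,0,0],
    [-0.0387,-0.0132,0,0],
    [-0.0387,-0.0132,0,0],
    [-0.0387,-0.0132,0,0],
    [-0.0387,-0.0132,0,0],
    [-0.0387,-0.0132,0,0],
    [-0.0387,-0.0132,0,0],
    [-0.0387,-0.0132,0,0],
  ],
)

```text
t: 16.45
tcp_pos: [0.5028, -0.2656, 0.4347]
eef_rot: [2.304, 2.134, 0.0]
ft_force: [0.6, 0.3, -0.5]
gripper_width: 0.0472
gripper_force: 0.0
```

Emit:
carry_out(
  plan=[
    [0,0,0.0275,-7.75],
    [0,0,0.0275,-7.75],
    [0,0,0.0275,-7.75],
    [0,0,0.0275,-7.75],
    [0,0,0.0275,-7.75],
    [0,0,0.0275,-7.75],
    [0,0,0.0275,-7.75],
    [0,0,0.0275,-7.75],
    [0,0,0,0],
  ],
)

```text
t: 17.35
tcp_pos: [0.5015, -0.2627, 0.211]
eef_rot: [-0.873, -3.011, -0.004]
ft_force: [0.2, 0.5, 0.5]
gripper_width: 0.047
gripper_force: 0.0
```

Run:
```python
from h import *
import pickle
fs={n:grab_frame(n) for n in('wrist','side','top')};pickle.dump(fs,open('f4.pkl','wb'))
w=fs['wrist']['img'];s=fs['side']['img']
cv2.imwrite('pics/c5.png',cv2.cvtColor(np.hstack([cv2.resize(w,(480,360)),cv2.resize(s[180:360,290:450],(320,360))]),cv2.COLOR_RGB2BGR))
s=observe();print(s['t'],s['tcp_pos'],Ro.from_rotvec(s['eef_rot']).as_matrix().round(3),s['q'])
```

```text
17.5 [ 0.50440301 -0.26466925  0.21548262] [[-0.843  0.538  0.001]
 [ 0.538  0.843 -0.001]
 [-0.002 -0.    -1.   ]] [-6.04511678e-01  3.48591652e-01  1.62071063e+00  5.58089541e-05
  1.17054222e+00 -1.60671637e+00]
```

View pics/c5.png

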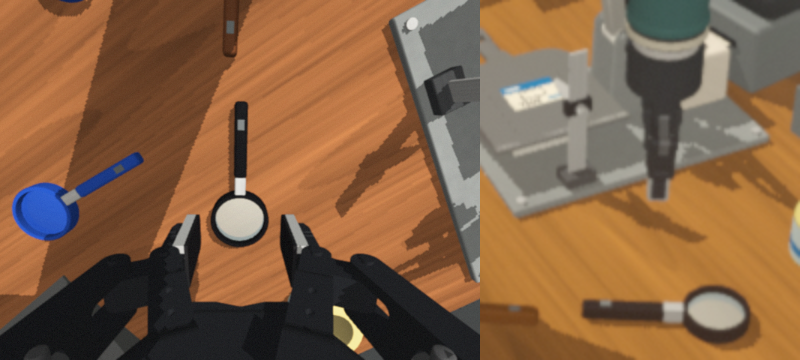

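The wrist half (0.75 scale) shows the loupe lens at (240,218) and its handle from (240,178) to (241,102), straight under the gripper. The side half shows the same loupe with its lens at (715,312).

Run:
```python
from h import *
import pickle
fs=pickle.load(open('f4.pkl','rb'));w=fs['wrist'];s=fs['side']
g=w['img'].max(2)
c=(g[120:345,270:370]<60).astype('uint8');n,l,st,ce=cv2.connectedComponentsWithStats(c)
for i in range(1,n):
  if st[i,4]>150: print(st[i],ce[i]); 
def wh(f,x0,y0,x1,y1):
  h=cv2.cvtColor(f['img'][y0:y1,x0:x1],cv2.COLOR_RGB2HSV); m=((h[...,1]<50)&(h[...,2]>130)).astype('uint8')
  n,l,st,ce=cv2.connectedComponentsWithStats(m); i=1+np.argmax(st[1:,4]); 
  r=cv2.fitEllipse(np.argwhere((l==i))[:,::-1].astype('float32')) if 0 else None
  print(st[i]); x,y,ww,hh=st[i,:4]; return (ce[i][0]+x0,ce[i][1]+y0)
a=wh(w,280,255,360,325);b=wh(s,385,315,435,355);print(a,b,tri(w,a,s,b))
ex=[]
for v in range(145,232,12):
  row=np.where(g[v,295:345]<60)[0]+295; P=onz(w,row.mean(),v,.02);ex.append(P); print(v,row.min(),row.max(),P.round(4),dep(w,row.mean(),v)[2].round(4))
d=ex[-1]-ex[0];print('yaw',np.rad2deg(np.arctan2(d[1],d[0])))
for p in((320,290),(300,290),(320,318)):print(dep(w,*p))
L=onz(w,*a,.018);print('lens',L)
st=observe();R=Ro.from_rotvec(st['eef_rot']).as_matrix();d=d/np.linalg.norm(d);G=L-.075*d;print('grip',G,'tool delta',R.T@(G-st['tcp_pos']),R.T@d)
```

```text
[  42   16   18  100 1471] [50.26988443 67.46634942]
[  11  134   77   75 1402] [ 48.22895863 172.55349501]
[   8    9   63   57 2813]
[  9  12  28  18 386]
(np.float64(319.13508709562745), np.float64(291.6626377532883)) (np.float64(407.60362694300517), np.float64(335.2564766839378)) (array([ 0.5688154 , -0.30564575,  0.01009203]), np.float64(0.0030558312407844485))
145 313 329 [ 0.4466 -0.2268  0.02  ] 0.0199
157 313 328 [ 0.455  -0.2326  0.02  ] 0.0203
169 313 328 [ 0.4633 -0.239   0.02  ] 0.022
181 313 328 [ 0.4728 -0.2438  0.02  ] 0.0198
193 313 328 [ 0.4819 -0.2496  0.02  ] 0.0195
205 312 328 [ 0.491  -0.2558  0.02  ] 0.0193
217 312 327 [ 0.5002 -0.2622  0.02  ] 0.0203
229 312 327 [ 0.5099 -0.2684  0.02  ] 0.0208
yaw -33.32784801286379
[ 0.56462307 -0.30242409  0.01408741]
[ 0.55420241 -0.31954661  0.01330204]
[ 0.59139757 -0.31935851  0.0131183 ]
lens [ 0.56417427 -0.30315649  0.018     ]
grip [ 0.50150874 -0.26194932  0.018     ] tool delta [0.0042488  0.00073574 0.19747548] [-0.99991309 -0.01306697  0.00174887]
```

Emit:
carry_out(
  plan=[
    [0.001,0,0.035,0.7],
    [0,0,0.035,0],
    [0,0,0.035,0],
    [0,0,0.03,0],
    [0,0,0.025,0],
    [0,0,0.02,0],
    [0,0,0.01,0],
    [0,0,0.0025,0],
    [0,0,0,0],
    [0,0,0,0],
  ],
)

```text
t: 18.5
tcp_pos: [0.5037, -0.2642, 0.0229]
eef_rot: [0.895, 3.009, -0.001]
ft_force: [-1.0, -1.0, -0.0]
gripper_width: 0.0471
gripper_force: 0.0
```

Emit:
carry_out(
  plan=[
    [0,0,0,0],
    [0,0,0,0],
    [0,0,0,0],
    [0,0,0,0],
    [0,0,0,0],
    [0,0,0,0],
  ],
  gripper=-1,
  grip_force=60,
)

```text
t: 19.1
tcp_pos: [0.5032, -0.2639, 0.0225]
eef_rot: [0.895, 3.01, -0.0]
ft_force: [0.1, 0.9, 6.5]
gripper_width: 0.015
gripper_force: 59.4
```

Emit:
carry_out(
  plan=[
    [0,0,-0.01,0],
    [0,0,-0.02,0],
    [0,0,-0.03,0],
    [0,0,-0.04,0],
    [0,0,-0.04,0],
    [0,0,-0.04,0],
    [0,0,-0.02,0],
    [0,0,0,0],
  ],
)

```text
t: 19.9
tcp_pos: [0.5044, -0.2647, 0.2257]
eef_rot: [0.893, 3.005, -0.003]
ft_force: [-0.3, -0.2, -0.9]
gripper_width: 0.0142
gripper_force: 58.5
```

Run:
```python
from h import *
import pickle
fs={n:grab_frame(n) for n in('wrist','side','top')};pickle.dump(fs,open('f5.pkl','wb'))
w=fs['wrist']['img'];s=fs['side']['img']
cv2.imwrite('pics/c6.png',cv2.cvtColor(np.hstack([cv2.resize(w,(400,300)),cv2.resize(s[160:310,260:460],(400,300))]),cv2.COLOR_RGB2BGR))
s=observe();print(s['t'],s['tcp_pos'],Ro.from_rotvec(s['eef_rot']).as_matrix().round(3),s['gripper_width'])
```

```text
20.05 [ 0.501751   -0.26288404  0.22053501] [[-0.838  0.546 -0.002]
 [ 0.546  0.838  0.001]
 [ 0.002  0.    -1.   ]] 0.014162057361911002
```

View pics/c6.png

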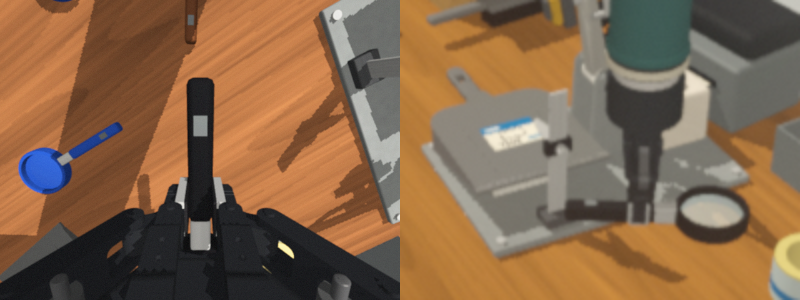

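The loupe is held by its handle, with the handle end at (200,80) in the wrist half. The side half shows the rim at (712,213) and the rider at (557,147). I'll check the level, the lens offset and the pointer height.

Run:
```python
from h import *
import pickle
fs=pickle.load(open('f5.pkl','rb'));w=fs['wrist'];s=fs['side'];t=fs['top']
st=observe();R=Ro.from_rotvec(st['eef_rot']).as_matrix();p=np.array(st['tcp_pos'])
print('handle in tool frame:')
for v in range(140,290,20):
  q=[R.T@(dep(w,u,v)-p) for u in(316,320,324)]; print(v,np.mean(q,0).round(4))
# rim in side & top: depth points near
def pts(f,n):
  H,W=480,640;v,u=np.mgrid[0:H,0:W];z=f['range_z'];o,_=ray(f,0,0);d=np.stack([(u-f['cx'])/f['fx'],(v-f['cy'])/f['fy'],np.ones((H,W))],-1)@np.array(f['R'])
  return o+d*z[...,None]
for n in('side','top'):
  P=pts(fs[n],n); Q=(P-p)@R
  m=(Q[...,0]<-.03)&(Q[...,0]>-.125)&(abs(Q[...,1])<.05)&(abs(Q[...,2]-.0125)<.03)&(fs[n]['range_z']>0)
  q=Q[m];print(n,len(q),'x',np.percentile(q[:,0],[0,2,98,100]).round(4),'y',np.percentile(q[:,1],[0,2,98,100]).round(4),'z',np.percentile(q[:,2],[0,2,10,50,90,98,100]).round(4))
  A=np.c_[q[:,:2],np.ones(len(q))]; 
  if n=='top': print('plane',np.linalg.lstsq(A,q[:,2],rcond=None)[0])
  # pointer
  psi=-.08;ey=np.array([-np.sin(psi),np.cos(psi),0]);ex=np.array([np.cos(psi),np.sin(psi),0]);C=P-np.array([.568,.119,0])
  a=C@ex;b=C@ey
  m=(abs(a)<.012)&(b>-.122)&(b<-.08)&(P[...,2]>.11)&(P[...,2]<.18);print('pointer',m.sum(),np.percentile(P[m][:,2],[5,25,50,75,95]).round(4) if m.any() else '')
  m=(abs(a)<.012)&(b>-.16)&(b<-.12)&(fs[n]['img'].max(2)<60)&(P[...,2]>.1)&(P[...,2]<.2);print('rider',m.sum(),np.percentile(P[m][:,2],[0,5,50,95,100]).round(4) if m.any() else '')
```

```text
handle in tool frame:
140 [ 0.0674 -0.0001 -0.0034]
160 [ 0.0605 -0.0001 -0.0022]
180 [ 0.0536 -0.     -0.003 ]
200 [ 0.0465 -0.0001 -0.0037]
220 [ 0.0491 -0.0006 -0.0444]
240 [ 0.0311 -0.     -0.0032]
260 [ 0.0233 -0.     -0.0035]
280 [ 0.0149 -0.     -0.0034]
side 975 x [-0.1187 -0.1139 -0.0341 -0.0301] y [-0.0429 -0.0398  0.0328  0.0381] z [-0.0052 -0.0022 -0.0007  0.0058  0.0121  0.0169  0.0198]
pointer 44 [0.1288 0.1298 0.1312 0.1331 0.134 ]
rider 6 [0.1236 0.1245 0.1314 0.1343 0.1349]
top 5 x [-0.0838 -0.0835 -0.0654 -0.065 ] y [0.0376 0.0376 0.0384 0.0384] z [-0.0015 -0.0012 -0.      0.0033  0.0088  0.0107  0.0111]
plane [ 0.33702263 -1.31018618  0.07873622]
pointer 70 [0.1235 0.1282 0.132  0.1344 0.138 ]
rider 9 [0.1356 0.1357 0.1387 0.1457 0.1463]
```

Emit:
carry_out(
  plan=[
    [0,0,-0.015,-7.1],
    [0,0,-0.015,-7.1],
    [0,0,-0.015,-7.1],
    [0,0,-0.015,-7.2],
    [0,0,0,0],
  ],
)

```text
t: 20.55
tcp_pos: [0.5029, -0.2637, 0.2814]
eef_rot: [0.124, 3.139, 0.0]
ft_force: [0.9, -0.3, -1.1]
gripper_width: 0.0146
gripper_force: 58.6
```

Emit:
carry_out(
  plan=[
    [0.01,0.02,0,0],
    [0.01,0.036,0,0],
    [0.01,0.04,0,0],
    [0.01,0.04,0,0],
    [0.01,0.04,0,0],
    [0.01,0.04,0,0],
    [0.01,0.04,0,0],
    [0.01,0.04,0,0],
    [0.01,0.04,0,0],
    [0.01,0.03,0,0],
    [0,0.02,0,0],
    [0,0,0,0],
  ],
)

```text
t: 21.75
tcp_pos: [0.4327, 0.1312, 0.2798]
eef_rot: [-0.126, -3.136, -0.001]
ft_force: [0.2, 0.2, -1.2]
gripper_width: 0.0147
gripper_force: 58.8
```

Emit:
carry_out(
  plan=[
    [0,0,0,0],
    [0,0,0,0],
    [0,0,0,0],
  ],
)

```text
t: 22.05
tcp_pos: [0.4339, 0.1282, 0.2812]
eef_rot: [-0.129, -3.138, 0.001]
ft_force: [0.3, 0.7, -0.9]
gripper_width: 0.0144
gripper_force: 58.8
```

Run:
```python
from h import *
import pickle
w=grab_frame('wrist')
s=observe();R=Ro.from_rotvec(s['eef_rot']).as_matrix();p=np.array(s['tcp_pos']);print(s['t'],p,R.round(3),s['gripper_width'])
for v in range(160,290,20): print(v,np.mean([R.T@(dep(w,u,v)-p) for u in(316,320,324)],0).round(4))
print('tool delta to target',R.T@(np.array([.4927,.1255,.1425])-p))
f=pickle.load(open('f1.pkl','rb'))['wrist']
for U,V in((298,200),(303,200),(320,200),(330,245)): print(dep(f,230+U/2.5,V/2.5).round(4))
```

```text
22.1 [0.43400148 0.12826989 0.2813534 ] [[-0.997  0.082 -0.001]
 [ 0.082  0.997 -0.   ]
 [ 0.001 -0.    -1.   ]] 0.01455850146459593
160 [0.0639 0.     0.0018]
180 [0.0569 0.0001 0.0014]
200 [0.0497 0.     0.0013]
220 [0.0421 0.     0.002 ]
240 [0.0345 0.0001 0.0018]
260 [0.0266 0.     0.0013]
280 [0.0183 0.0001 0.0016]
tool delta to target [-0.05879763  0.00209267  0.13882332]
[0.6148 0.1147 0.2585]
[0.6163 0.1146 0.2588]
[0.6209 0.1133 0.2654]
[0.6235 0.1004 0.2647]
```

Emit:
carry_out(
  plan=[
    [0,0,0.02,0],
    [0,0.001,0.025,0],
    [0,0.001,0.025,0],
    [0,0,0.025,0],
    [0,0,0.02,0],
    [0,0,0.015,0],
    [0,0,0.008,0],
    [0,0,0,0],
    [0,0,0,0],
  ],
)

```text
t: 23.0
tcp_pos: [0.4346, 0.131, 0.1441]
eef_rot: [0.127, 3.138, 0.0]
ft_force: [-0.7, -0.1, -1.5]
gripper_width: 0.0143
gripper_force: 58.8
```

Emit:
carry_out(
  plan=[
    [-0.008,0,0,0],
    [-0.008,0,0,0],
    [-0.008,0,0,0],
    [-0.008,0,0,0],
    [-0.008,0,0,0],
    [-0.008,0,0,0],
    [-0.007,0,0,0],
    [-0.004,0,0,0],
    [0,0,0,0],
    [0,0,0,0],
    [0,0,0,0],
    [0,0,0,0],
  ],
)

```text
t: 24.2
tcp_pos: [0.4925, 0.1265, 0.1436]
eef_rot: [-0.126, -3.139, -0.0]
ft_force: [-0.6, -0.5, -0.8]
gripper_width: 0.0145
gripper_force: 58.8
```

Run:
```python
from h import *
import pickle
fs={n:grab_frame(n) for n in('wrist','side','top')};pickle.dump(fs,open('f6.pkl','wb'))
s=fs['side']['img'];w=fs['wrist']['img']
cv2.imwrite('pics/c7.png',cv2.cvtColor(np.hstack([cv2.resize(w,(320,240),interpolation=cv2.INTER_AREA)[:, :].repeat(1,0) if 0 else cv2.copyMakeBorder(cv2.resize(w,(320,240)),0,240,0,0,cv2.BORDER_CONSTANT),cv2.resize(s[190:280,290:380],(480,480),interpolation=cv2.INTER_CUBIC)]),cv2.COLOR_RGB2BGR))
s=observe();p=np.array(s['tcp_pos']);R=Ro.from_rotvec(s['eef_rot']).as_matrix();print(s['t'],p,s['ft_force'],'lens',p+R@[-.0755,0,.0122],R[:,2])
```

```text
24.35 [0.49274984 0.12651889 0.14367521] [-2.31449007e-01  7.62579966e-05 -1.54310874e+00] lens [0.56800692 0.12047989 0.131469  ] [-7.50383942e-05  9.37769900e-05 -9.99999993e-01]
```

View pics/c7.png

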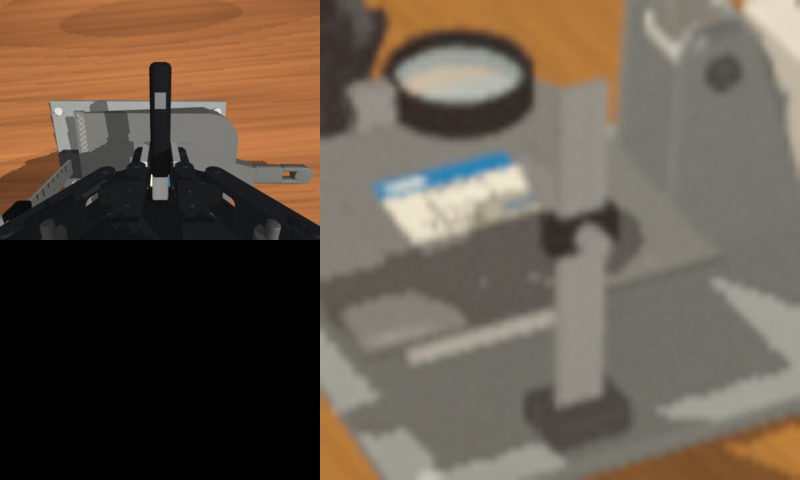

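The wrist view shows the loupe held straight over the pan. The side crop (5.33x, offset 290,190) shows the rim at (460,85) level above the label, which now carries the print. The rule's top is near (583,83), the rider's middle near (580,233), and the rim is clear of everything.

Run:
```python
from h import *
import pickle
fs=pickle.load(open('f6.pkl','rb'));s=fs['side'];t=fs['top'];w=fs['wrist']
S=lambda U,V:(290+(U-320)/5.333-.4,190+V/5.333-.4)
def proj(f,X): c=np.array(f['R'])@X+f['t'];return np.array([f['fx']*c[0]/c[2]+f['cx'],f['fy']*c[1]/c[2]+f['cy']])
line=np.array([.557,-.018])
def zat(uv):
  o,d=ray(s,*uv); k=np.dot(line-o[:2],d[:2])/np.dot(d[:2],d[:2]); X=o+k*d; return X.round(4)
print('ruletop',zat(S(583,83)),'rider top/mid/bot',zat(S(578,213)),zat(S(580,233)),zat(S(580,252)),'foot',zat(S(580,405)))
# rim: silhouettes: far-top edge and near-bottom edge
L=np.array([.568,.1195,.1305]);a=np.linspace(0,2*np.pi,180)
for z in(.120,.130,.140):
  pr=lambda dz:np.array([proj(s,[L[0]+.0385*np.cos(q),L[1]+.0385*np.sin(q),z+dz]) for q in a])
  T=pr(.01);B=pr(-.01);al=np.r_[T,B];print(z,'silhouette u',al[:,0].min().round(1),al[:,0].max().round(1),'v',al[:,1].min().round(1),al[:,1].max().round(1))
print('seen u',S(386,0)[0],S(534,0)[0],'v',S(0,28)[1],S(0,138)[1])
```

```text
ruletop [ 0.5594 -0.0195  0.2075] rider top/mid/bot [ 0.5581 -0.0187  0.1358] [ 0.559  -0.0193  0.1245] [ 0.5591 -0.0193  0.1135] foot [ 0.5601 -0.0199  0.022 ]
0.12 silhouette u 300.0 328.7 v 197.7 219.3
0.13 silhouette u 299.9 328.7 v 194.5 216.1
0.14 silhouette u 299.8 328.7 v 191.4 212.9
seen u 301.97577348584286 329.7275079692481 v 194.85032814550908 215.47661728858054
```

Emit:
carry_out(
  plan=[
    [0,-0.0005,0.001,0],
    [0,0,0.001,0],
    [0,0,0,0],
    [0,0,0,0],
    [0,0,0,0],
    [0,0,0,0],
    [0,0,0,0],
    [0,0,0,0],
  ],
)

```text
t: 25.15
tcp_pos: [0.4929, 0.126, 0.1416]
eef_rot: [-0.126, -3.139, -0.0]
ft_force: [-0.1, -0.5, -1.3]
gripper_width: 0.0145
gripper_force: 58.8
```

Run:
```python
from h import *
s=grab_frame('side')
def proj(f,X): c=np.array(f['R'])@X+f['t'];return np.array([f['fx']*c[0]/c[2]+f['cx'],f['fy']*c[1]/c[2]+f['cy']])
print('label pred',proj(s,[.568,.1195,.064]),'seen',290+(461-320)/5.333-.4,190+195/5.333-.4)
o=observe();p=np.array(o['tcp_pos']);R=Ro.from_rotvec(o['eef_rot']).as_matrix();print(o['t'],p,'lens',p+R@[-.0755,0,.0122],np.abs(o['joint_velocities']).max())
```

```text
label pred [314.61405098 225.52328155] seen 316.03915244702796 226.1647852990812
25.2 [0.49290091 0.12600553 0.14162117] lens [0.56815815 0.11996149 0.1294184 ] 0.00135728099538883
```

```bash
python3 -c "
from h import *
print(close_job())"
```

```text
the job is handed in; nothing more can be done
None
```

I printed the code, eased the lever back to its rest, and handed the job in with the loupe held steady and level over the label. The lens is about 129 mm above the table, matching the pointer height I measured (good to about 2 mm).

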